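# Let the beaker stage down one ratchet notch

### The arm

A 7-joint arm with a two-finger parallel gripper is mounted at the origin on the work surface. World frame = base frame: x ahead of the robot, y to its left, z up, the work surface at z = 0. Lengths are in m, angles in rad, forces in N, time in s.
With the tool pointing down it reaches from about 0.4 to 0.85 m from the base axis. Payload 4.5 kg.
Tool frame: the origin (TCP) lies between the finger pads; the fingertips stand r.finger_overhang ahead of it and the grasp point (between the pads) lies 8 mm behind it (r.finger_overhang is the distance from the TCP to the fingertips, in m); z points along the fingers, x is the direction in which the jaws open and shut, and the axes are right-handed (so a half turn about z gives the same grasp; the last joint's range is limited). The gripper opens to 88 mm and grips with 3 to 60 N. Pads are 18 mm wide; open, the fingers measure 123 mm over their backs; the gripper's body (75 mm by 187 mm) begins 45 mm behind the grasp point.
Start: joints at [-1.133, 0.689, -0.195, 1.565, 0.157, 0.902, -0.215], TCP at [0.246, 0.575, 0.25] pointing down, gripper open.
Joint ranges: [-3.01, 3.01], [-0.46, 2.08], [-1.47, 1.51], [0.13, 2.56], [-1, 4.14], [0.04, 2.09], [-2.66, 2.66]. Speed limits (rad/s): [2.57, 2.57, 3.14, 3.14, 3.14, 3.14, 3.14].

### API

Orientations are given as a unit quaternion [x, y, z, w].
In Python, from plant import r gives the robot as it stands.
- The arm moves only by the tool move_arm, never from a script. Its argument "targets" is a list that holds one entry, the list of rows, each a list of 7 numbers: the turn, a rotation vector about the world's x, y, z in rad, then the shift along the world's x, y, z in m, then the opening, from 0 (shut) to 1 (fully open). A call has 1 to 5 rows; each row shifts and turns the pose as measured when the row begins; what a row does not reach is not made up. A row lasts 1/10 s, in which the tool goes at most 50 mm and 8.59 degrees, less where a joint would pass 70% of its speed; a pose out of reach is approached as far as the arm can. A call with a gripper value outside its range is refused whole. The fingers move at their own pace and stop on an object; "force" is the grip in N (left out, the last holds). Time passes only in rows, so rows that do not move let the fingers close. It gives the time, the measured TCP pose, the force and the opening at its end, in the units of the state.
- r.get_state(): the state, without advancing time (a new reading comes with each control period).
- r.snapshot(name): name is "side" or "top" or "wrist"; returns a dict with "frame" (480x640x3 uint8, red, green, blue), "K" (3x3 intrinsics, pixels), "T" (4x4, takes a point from camera to world coordinates). Camera axes: x right, y up, looking along -z (the intrinsics and any distortion apply to the point x, -y, -z); pixel columns grow to the right and rows downward; lengths in m; the calibration is good to about 2 mm. A picture is of the moment at which its call begins. There is no depth.
- r.finish_job(): hands the job in, once; it reports no verdict.
Trained networks look in a picture, given as the dict that the camera call returned (one of the last four; its "shot" number tells which), for a name from the list of things; names that differ only in an ending like _2 or _b are one class to them, and where a whole thing is asked for, a point or a joint stands for the part that bears it (a point fixed in the world has none). Each returns a list of dicts, best first, with "score" (0 to 1); they miss things now and then, are a little off and sometimes report something else, mostly with a low value. They report only what shows in the picture. A call takes as long as a camera call. They do not tell look-alikes from the thing itself.
- r.find_in(picture, query): "centre" ([row, column] in pixels, amid what is visible of it).
The state is a dict: "clock": time; "q": joint angles; "qd": joint speeds; "joint_torque": joint torques, N m; "tool_pos": TCP position; "eef_rot": TCP orientation; "contact_force": force on the tool from outside, world axes, zero at the start; "moment": the same for the moment, N m; "opening": opening from 0.0 (shut) to 1.0 (fully open).
Only numpy, scipy, OpenCV 4.12 (cv2) and the standard library are available. Lean on these libraries where they do the work, as an engineer would, in place of code of your own. Each camera call takes 0.05 s, during which the arm holds its last target. There are 200 camera calls.

### The job

The little stage under the beaker stands one notch too high. With a fingertip lift the ratchet pawl clear of the toothed wheel by its upright thumb lever, push the spoked wheel backward exactly one notch so that the stage comes down, then push the pawl back down until it sits fully home between the teeth again. Leave the beaker standing upright on its stage and do not disturb the things around the apparatus.

Things in the scene. Friction and masses are not known exactly. Their poses are not given: they have to be found in the camera images.
- rig: Stage lift fixed to the bench: grey base plate 325 x 170 x 12 mm with gear case, wheel on a level axle, pawl on a post, small square stage. Origin: on the bench right below the axle's middle. z up; y along the axle; x level, from the stage end (plate edge at x = -190 mm) to the pawl end (edge at +135). Gear case 122 mm high, x -83 to 23, y -15 to 15; pawl post 140 mm high at x 80, y -47.
- axle (a point): The middle of the wheel's axle, 100 mm above the bench; axes as the rig's. The toothed ratchet disc (12 mm thick, 8 teeth, tips 50 mm from the axle) lies at rig y = -28 mm; the 8 spokes lie at rig y = +38 mm.
- wheel (a joint): Wheel angle (rad): about 0 at the start, grows as the wheel goes backward, its top moving to the rig's +x. One notch = 45 degrees = 0.785: each spoke then stands where its neighbour stood. Pawl seated: 0.09 of play backward, then blocked; 0.2 forward. Pawl up: stiff (0.2 to 0.3 N m), stays where left. Range -0.5 to 1.75. The stage sinks 20 mm per rad.
- spoke (a point): Outer end of the spoke to push, a steel bar 10 mm in diameter ending 79 mm from the axle. At wheel angle 0 it leans 22.5 degrees from upright to the stage end (-x); its neighbours lean 22.5 degrees to +x and 67.5 to -x. Pushing its upper part to +x takes the wheel backward; one notch on, it leans 22.5 degrees to +x. Turns with the wheel.
- pawl (a joint): Pawl angle (rad): 0 = down, nose home between two teeth; grows as it is lifted (thumb lever swings to the rig's +x). Above 0.35 the nose is well clear of the teeth; stop at 1.0. Stiff (0.08 N m): stays where left. Lowered with the wheel up to 0.18 short of the notch it still goes home; shorter, it rides on a tooth's slope; with it over 0.1 too far, the nose stays up on a tooth at about 0.17.
- pawl_pin (a point): Where the pawl's arm turns on its pin, 132 mm above the bench, at rig x = +80 mm, y = -28 mm; axes as the rig's. The pin runs along rig y through the post to the thumb lever, fixed to it at y = -70 mm, outside the post.
- thumb (a point): Middle of the upper edge of the pawl's thumb lever, at rig y = -70 mm: a 10 mm bar that widens to a flat steel paddle 30 mm wide (along the axle), 40 mm long, 11 mm thick; this point is 75 mm from the pin's axis. With the pawl down it leans 30 degrees from upright towards the stage end (-x), 197 mm above the bench. Pushing it level to +x lifts the pawl, to -x lowers it.
- stage_top (a point): Centre of the stage's upper face, a 90 mm square aluminium plate with a 4 mm lip, at rig x = -138 mm, y = 0; about 75 mm above the bench at the start, 59 mm one notch down.
- beaker: Empty glass beaker on the stage, 64 mm across the rim, 76 mm high, 90 g, loose. Origin: centre of its underside; z up.
- bowl: White porcelain bowl, 84 mm across, 36 mm high, standing on the bench beside the rig, loose; to be left alone. Origin: centre of its underside.
- jar: Brown glass jar with a black cap, 56 mm across, 85 mm high, standing on the bench beside the rig, loose; to be left alone. Origin: centre of its underside.
- crucible: White porcelain crucible, 52 mm across, 40 mm high, standing on the bench beside the rig, loose; to be left alone. Origin: centre of its underside.
There are look-alikes about, which are no part of the job. Leave any red look-alike of the beaker alone.

How it is judged:
By the outcome, as a careful person would: the job done as asked, in the order asked, and still so for the second after the job is handed in, with the robot touching nothing.
It also fails if it takes over 51 s, if anything falls off the work surface, if the arm or the gripper's body presses on something with over 40 N, if the wrist force passes 120 N, or if a joint passes its speed limit or range.

## Working session

There is one attempt and no reset: what is moved stays moved. The work goes in short steps, Python scripts to look and compute and a tool call to move; the robot and the scene stay as the last step left them, time stands still between calls to the robot, and variables do not carry over. Pictures are saved under pics/ and viewed, about 8 in all and at most 12, crops included, and the job is handed in when it is done.

Besides the shell and the picture viewer there is one more tool, called after ">>>" as name([rows], argument=value, ...), one row to a line, values as JSON. move_arm: Moves the arm, as the interface text tells. Its arguments: {"type":"object","properties":{"targets":{"type":"array","items":{"type":"array","items":{"type":"array","items":{"type":"number"}}}},"force":{"type":"number"}},"required":["targets"]}

```bash
mkdir -p pics; ls
cat > h.py <<'E'
import numpy as np, cv2
from plant import r
def snap(n,fn=None):
    p=r.snapshot(n)
    if fn: cv2.imwrite('pics/'+fn,p['frame'][:,:,::-1])
    return p
def ray(p,rc):
    K,T=np.array(p['K']),np.array(p['T'])
    d=np.linalg.inv(K)@[rc[1],rc[0],1]; d=T[:3,:3]@[d[0],-d[1],-d[2]]
    return T[:3,3],d/np.linalg.norm(d)
def atz(p,rc,z):
    o,d=ray(p,rc); return o+d*(z-o[2])/d[2]
def tri(rays):
    A=sum(np.eye(3)-np.outer(d,d) for o,d in rays); b=sum((np.eye(3)-np.outer(d,d))@o for o,d in rays)
    return np.linalg.solve(A,b)
def proj(p,X):
    K,T=np.array(p['K']),np.array(p['T']); c=T[:3,:3].T@(np.array(X)-T[:3,3]); u=K@[c[0],-c[1],-c[2]]
    return u[1]/u[2],u[0]/u[2]
E
python3 - <<'E'
from h import *
np.set_printoptions(precision=3,suppress=True)
s=r.get_state(); print(s['tool_pos'],s['eef_rot'],r.finger_overhang,s['clock'])
P={n:snap(n,n+'0.png') for n in('top','side')}
for n,p in P.items():
    print(n,{k:(np.shape(v)) for k,v in p.items()},np.array(p['T'])[:3,3])
    for q in ['rig','spoke','thumb','stage_top','beaker','bowl','jar','crucible','wheel','pawl','axle','pawl_pin']:
        try: print(q,[(round(f['score'],2),np.round(f['centre'])) for f in r.find_in(p,q)[:3]])
        except Exception as e: print(q,e)
cv2.imwrite('pics/both.png',cv2.resize(np.vstack([P['top']['frame'],P['side']['frame']])[:,:,::-1],(400,600)))
E
```

```text
pics
[0.245 0.574 0.249] [ 0.835  0.551 -0.001  0.001] 0.011 0.0
top {'frame': (480, 640, 3), 'K': (3, 3), 'T': (4, 4), 'shot': ()} [ 0.365 -0.019  1.019]
rig [(0.67, array([270., 272.]))]
spoke [(0.88, array([285., 268.]))]
thumb [(0.63, array([245., 209.]))]
stage_top [(0.8, array([245., 330.])), (0.34, array([279., 268.]))]
beaker [(0.82, array([219., 415.])), (0.79, array([134., 346.])), (0.72, array([229., 346.]))]
bowl [(0.91, array([340., 329.])), (0.5, array([270., 270.]))]
jar [(0.68, array([216., 189.]))]
crucible [(0.78, array([168., 279.]))]
wheel [(0.96, array([280., 271.]))]
pawl [(0.88, array([244., 209.]))]
axle [(0.91, array([267., 269.]))]
pawl_pin [(0.74, array([268., 272.]))]
side {'frame': (480, 640, 3), 'K': (3, 3), 'T': (4, 4), 'shot': ()} [0.352 0.59  0.598]
rig [(0.85, array([336., 338.]))]
spoke [(0.64, array([292., 377.]))]
thumb [(0.71, array([283., 297.]))]
stage_top [(0.95, array([248., 348.]))]
beaker [(0.83, array([231., 257.])), (0.82, array([216., 379.])), (0.79, array([227., 354.]))]
bowl [(0.79, array([307., 449.]))]
jar [(0.77, array([363., 236.]))]
crucible [(0.92, array([285., 248.]))]
wheel [(0.66, array([289., 376.])), (0.58, array([337., 343.]))]
pawl [(0.87, array([283., 299.]))]
axle [(0.94, array([335., 346.])), (0.42, array([309., 450.]))]
pawl_pin [(0.32, array([284., 302.])), (0.24, array([225., 352.]))]
```

View pics/top0.png

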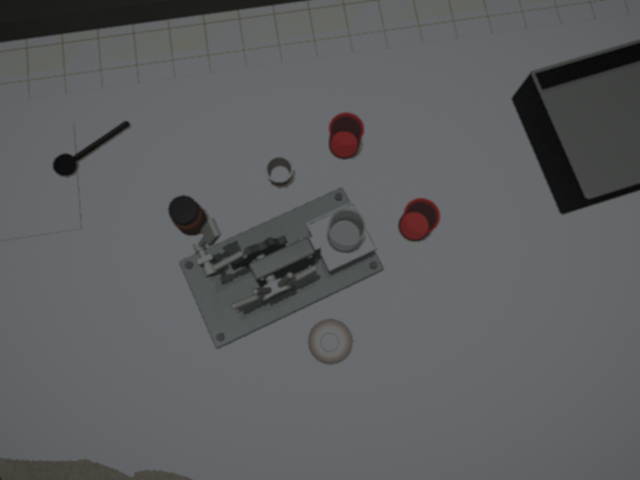

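View pics/side0.png

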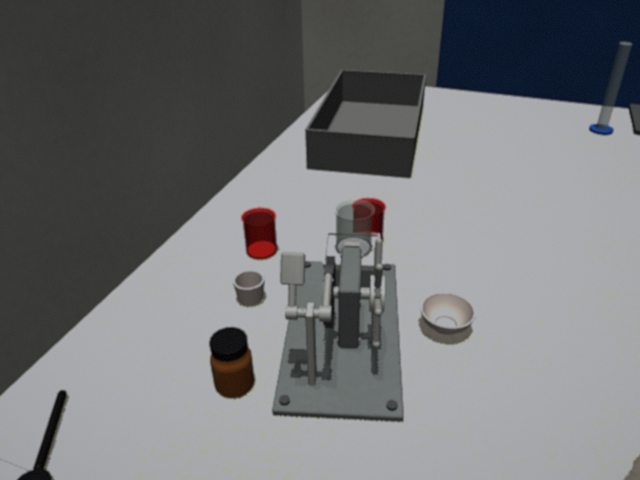

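The top view shows the rig plate with corners (row, col) of about (189,342), (262,180), (347,218) and (268,383). The clear beaker is on the stage at (229,346), and the pawl paddle is at (230,210) with the jar close by at (215,188). The spokes are at about (285,270). The side view agrees, with the paddle at (268,293) and the jar at (363,232).

```bash
cat >> h.py <<'E'
import json,os
def R2(a): return np.array([[np.cos(a),-np.sin(a),0],[np.sin(a),np.cos(a),0],[0,0,1]])
E
python3 - <<'E'
from h import *
from scipy.optimize import least_squares
np.set_printoptions(precision=4,suppress=True)
P={n:snap(n) for n in('top','side')}
C={'top':[(189,342),(262,180),(347,218),(268,383)],'side':[(411,276),(410,402)]}
# mask-free corner refinement is by eye; fit rig pose
M={'top':[(-.19,-.085,.012),(.135,-.085,.012),(.135,.085,.012),(-.19,.085,.012)],'side':[(.135,-.085,.012),(.135,.085,.012)]}
for c in C['top']: print(atz(P['top'],c,.012))
def X(v,m): return R2(v[2])@np.array(m)+[v[0],v[1],0]
def f(v): return np.ravel([np.subtract(proj(P[n],X(v,m)),c) for n in C for m,c in zip(M[n],C[n])])
a=[atz(P['top'],c,.012) for c in C['top']]; d=a[1]-a[0]
v=least_squares(f,[*(sum(a)/4)[:2],np.arctan2(d[1],d[0])]).x
print('rig',v,np.degrees(v[2]),f(v).round(1))
json.dump(list(v),open('rig.json','w'))
for k,m in dict(thumb=(.08-.0375,-.07,.197),spoke=(-.0302,.038,.173),stage=(-.138,0,.075),axle=(0,0,.1),rim=(-.138,0,.151)).items():
    print(k,X(v,m),[np.round(proj(P[n],X(v,m))) for n in P])
inv=lambda w:R2(-v[2])@(np.array(w)-[v[0],v[1],0])
for q,z in [('bowl',.018),('jar',.04),('crucible',.02)]:
    w=tri([ray(P[n],r.find_in(P[n],q)[0]['centre']) for n in P]); print(q,w,'rig',inv(w))
for q in ['thumb','spoke']:
    f1=[r.find_in(P[n],q)[0]['centre'] for n in P]; print(q,f1)
s=r.get_state(); print('tcp in rig',inv(s['tool_pos']))
I=P['top']['frame']; 
big=np.hstack([cv2.resize(P['top']['frame'][170:350,170:390],None,fx=2,fy=2.2),cv2.resize(P['side']['frame'][200:420,230:470],(360,396))])
big=np.clip(big.astype(float)*1.7,0,255).astype(np.uint8)
cv2.imwrite('pics/z1.png',big[:,:,::-1])
E
```

```text
[ 0.6711 -0.1293  0.012 ]
[0.5816 0.1775 0.012 ]
[0.4238 0.1286 0.012 ]
[ 0.5155 -0.1767  0.012 ]
rig [0.5417 0.0249 1.8657] 106.89466700130552 [-4.   0.9 -1.1 -0.8  1.6 -0.2 -0.5  2.7 -2.  -2.5  4.6  3.7]
thumb [0.5964 0.0859 0.197 ] [array([220., 214.]), array([251., 286.])]
spoke [ 0.5142 -0.0151  0.173 ] [array([267., 290.]), array([237., 372.])]
stage [ 0.5818 -0.1072  0.075 ] [array([230., 340.]), array([249., 346.])]
axle [0.5417 0.0249 0.1   ] [array([262., 265.]), array([291., 343.])]
rim [ 0.5818 -0.1072  0.151 ] [array([218., 343.]), array([209., 347.])]
bowl [ 0.4023 -0.0621  0.0377] rig [-0.0427  0.1587  0.0377]
jar [0.6589 0.1494 0.036 ] rig [ 0.0851 -0.1483  0.036 ]
crucible [ 0.7217 -0.0186  0.0235] rig [-0.0939 -0.1596  0.0235]
thumb [[242.8, 208.7], [279.1, 298.9]]
spoke [[282.5, 272.1], [288.7, 376.2]]
tcp in rig [0.6122 0.1236 0.2497]
```

View pics/z1.png

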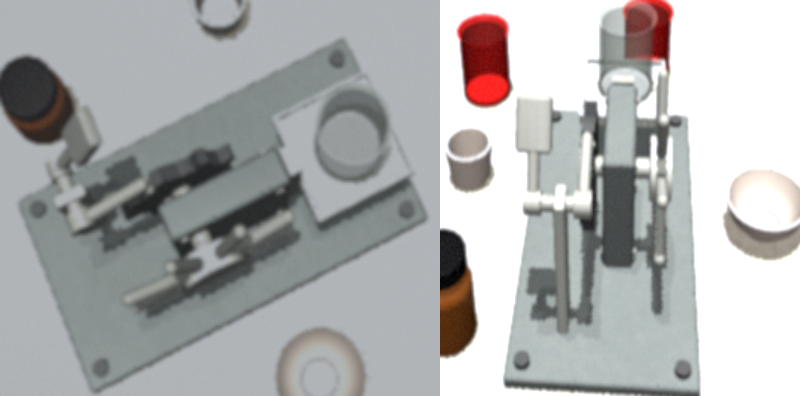

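Run:
```python
from h import *
from scipy.optimize import least_squares
np.set_printoptions(precision=4,suppress=True)
P={n:snap(n) for n in('top','side')}
print(P['top']['K'],P['side']['K'])
pl=lambda x,y:(x,y,.012)
D={'top':[(pl(-.19,-.085),(188,342)),(pl(.135,-.085),(262,180.5)),(pl(.135,.085),(347,218)),(pl(-.19,.085),(268,383)),((.0425,-.07,.197),(221.5,211))],
'side':[(pl(.135,-.085),(412,275.5)),(pl(.135,.085),(414,402)),(pl(-.19,.085),(264,394)),((.0425,-.07,.197),(254,293)),((-.0302,.038,.173),(237,379))]}
def X(v,m): return R2(v[2])@np.array(m)+[v[0],v[1],0]
for names in (['top'],['side'],['top','side']):
    f=lambda v: np.ravel([np.subtract(proj(P[n],X(v,m)),c) for n in names for m,c in D[n]])
    s=least_squares(f,[.54,.025,1.866],loss='soft_l1',x_scale=[.01,.01,.01]); v=s.x
    print(names,v,'\n',f(v).round(1).reshape(-1,2).tolist())
    for k,m in dict(thumb=(.0425,-.07,.197),spoke=(-.0302,.038,.173)).items(): print(k,X(v,m))
json.dump(list(v),open('rig.json','w'))
print('tri thumb',tri([ray(P['top'],(221.5,211)),ray(P['side'],(254,293))]))
```

```text
[[575.924    0.     309.9035]
 [  0.     575.924  237.3708]
 [  0.       0.       1.    ]] [[551.3995   0.     328.3299]
 [  0.     551.3995 232.2911]
 [  0.       0.       1.    ]]
['top'] [0.5406 0.0268 1.8671] 
 [[-2.3, -0.1], [-0.2, -2.4], [2.6, -1.2], [0.2, 1.7], [-0.2, 1.4]]
thumb [0.5951 0.0879 0.197 ]
spoke [ 0.513  -0.0132  0.173 ]
['side'] [0.5389 0.0268 1.8785] 
 [[-0.5, 0.6], [1.7, 6.8], [-1.5, 0.8], [-0.9, -4.7], [0.7, -5.4]]
thumb [0.5928 0.0885 0.197 ]
spoke [ 0.5119 -0.0135  0.173 ]
['top', 'side'] [0.5398 0.0265 1.8716] 
 [[-2.2, -0.3], [0.6, -2.2], [3.2, -0.6], [0.1, 2.0], [0.5, 1.5], [-1.3, -0.6], [1.7, 5.5], [-1.5, 1.1], [-1.4, -5.4], [0.5, -5.8]]
thumb [0.594  0.0878 0.197 ]
spoke [ 0.5124 -0.0136  0.173 ]
tri thumb [0.5906 0.0888 0.1979]
```

>>> move_arm([
  [[0,0,-0.144,0.027,-0.039,0,0],[0,0,-0.144,0.027,-0.039,0,0],[0,0,-0.144,0.027,-0.039,0,0],[0,0,-0.144,0.027,-0.039,0,0],[0,0,-0.144,0.027,-0.039,0,0]],
], force=20)

```text
clock: 2.5
tool_pos: [0.3768, 0.3816, 0.2501]
eef_rot: [0.976, 0.216, 0.002, -0.005]
contact_force: [0.7, -0.0, 0.3]
opening: 0.57
```

>>> move_arm([
  [[0,0,-0.144,0.027,-0.039,0,0],[0,0,0,0.027,-0.039,0,0],[0,0,0,0.027,-0.039,0,0],[0,0,0,0.027,-0.039,0,0],[0,0,0,0.027,-0.039,0,0]],
])

```text
clock: 3.0
tool_pos: [0.5164, 0.1792, 0.2514]
eef_rot: [0.99, 0.142, 0.004, -0.006]
contact_force: [0.5, 0.6, -0.8]
opening: 0.117
```

>>> move_arm([
  [[0,0,0.01,0.027,-0.036,0,0],[0,0,0,0.027,-0.036,0,0],[0,0,0,0.027,-0.036,0,0],[0,0,0,0,0,0,0],[0,0,0,0,0,0,0]],
])

```text
clock: 3.5
tool_pos: [0.6042, 0.0565, 0.2519]
eef_rot: [0.99, 0.14, 0.006, -0.004]
contact_force: [0.1, 0.6, 0.7]
opening: 0.005
```

```bash
cat >> h.py <<'E'
v=json.load(open('rig.json')) if os.path.exists('rig.json') else None
def rig(w): return R2(-v[2])@(np.array(w)-[v[0],v[1],0])
def wld(m): return R2(v[2])@np.array(m)+[v[0],v[1],0]
E
python3 - <<'E'
from h import *
np.set_printoptions(precision=4,suppress=True)
a=snap('side');b=snap('wrist');s=r.get_state();print(s['clock'],s['tool_pos'],s['eef_rot'],rig(s['tool_pos']),s['contact_force'])
I=np.hstack([cv2.resize(a['frame'][120:420,200:480],(400,428)),cv2.resize(b['frame'],(400,300)) if 0 else cv2.copyMakeBorder(cv2.resize(b['frame'],(400,300)),0,128,0,0,cv2.BORDER_CONSTANT)])
cv2.imwrite('pics/a1.png',np.clip(I[:,:,::-1]*1.6,0,255).astype(np.uint8))
E
```

```text
3.6 [0.6038 0.0569 0.252 ] [ 0.99    0.1408  0.0058 -0.0031] [ 0.01   -0.0701  0.252 ] [-0.6929  0.5029 -0.2287]
```

View pics/a1.png

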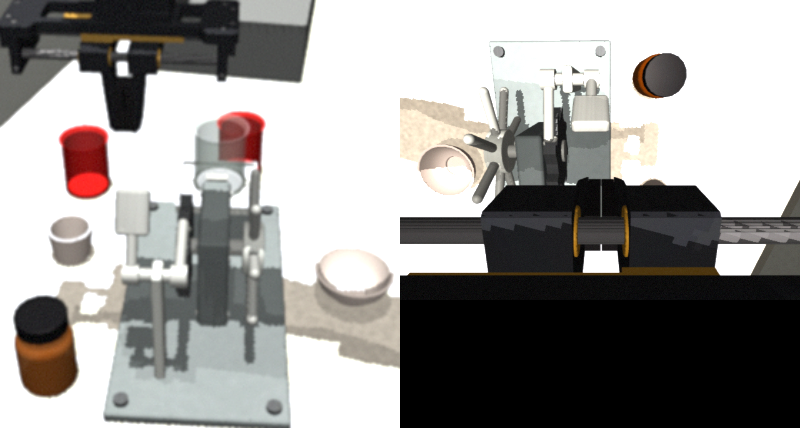

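The closed fingertip is in front of the paddle. It is about 5 mm too far to rig −y (fingertip column 125 against paddle column 133 in the side crop, 600 against 590 in the wrist crop). I'll shift the rig estimate by that amount and go down.

>>> move_arm([
  [[0,0,0.02,-0.006,0.004,-0.02,0],[0,0,0,0,0,-0.022,0],[0,0,0,0,0,-0.021,0],[0,0,0,0,0,0,0]],
])

```text
clock: 4.0
tool_pos: [0.5954, 0.0688, 0.1888]
eef_rot: [0.988, 0.156, 0.007, -0.005]
contact_force: [-0.6, -0.2, 0.3]
opening: 0.004
```

>>> move_arm([
  [[0,0,0,-0.0015,0.005,0,0],[0,0,0,-0.0015,0.005,0,0],[0,0,0,-0.0015,0.005,0,0],[0,0,0,0,0,0,0]],
])

```text
clock: 4.4
tool_pos: [0.5917, 0.0864, 0.1927]
eef_rot: [0.987, 0.158, 0.009, -0.004]
contact_force: [-0.0, -0.1, -0.3]
opening: 0.002
```

Run:
```python
from h import *
v[0]-=.0038;v[1]-=.0012;json.dump(v,open('rig.json','w'))
s=r.get_state();print(s['clock'],s['tool_pos'],rig(s['tool_pos']),s['contact_force'],s['eef_rot'])
```

```text
4.4 [0.59171321 0.0863833  0.19273036] [ 0.04183745 -0.07132819  0.19273036] [-0.01199219 -0.06678198 -0.25245922] [ 0.98744484  0.15762939  0.00925832 -0.00446537]
```

>>> move_arm([
  [[0,0,0,-0.001,0.005,-0.001,0],[0,0,0,-0.001,0.005,-0.001,0],[0,0,0,-0.001,0.005,-0.001,0],[0,0,0,0,0,0,0]],
])

```text
clock: 4.8
tool_pos: [0.5891, 0.1033, 0.1908]
eef_rot: [0.987, 0.158, 0.01, -0.005]
contact_force: [0.9, -0.4, -0.5]
opening: 0.005
```

Run:
```python
from h import *
a=snap('side');b=snap('wrist');s=r.get_state();print(s['clock'],s['tool_pos'],rig(s['tool_pos']),s['contact_force'])
I=np.hstack([cv2.resize(a['frame'][120:420,200:480],(400,428)),cv2.copyMakeBorder(cv2.resize(b['frame'],(400,300)),0,128,0,0,cv2.BORDER_CONSTANT)])
cv2.imwrite('pics/a2.png',np.clip(I[:,:,::-1]*1.3,0,255).astype(np.uint8))
```

```text
4.9 [0.58912599 0.10263173 0.19068453] [ 0.05812288 -0.0736713   0.19068453] [-0.45400984 -0.84463157  0.28929095]
```

View pics/a2.png

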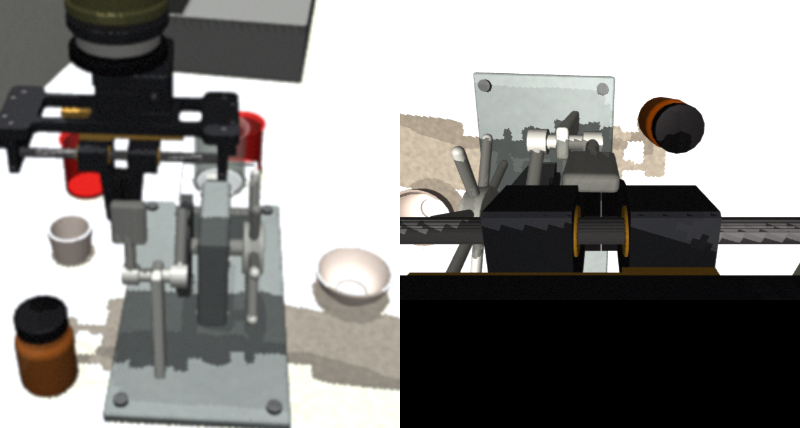

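The paddle has swung towards +x, with its top now at crop (130,201), so the lift works. I'll push another 10 mm or so.

>>> move_arm([
  [[0,0,0,-0.002,0.005,0,0],[0,0,0,-0.002,0.005,0,0],[0,0,0,0,0,0,0]],
])

```text
clock: 5.2
tool_pos: [0.5857, 0.1127, 0.1908]
eef_rot: [0.988, 0.157, 0.011, -0.004]
contact_force: [0.7, 0.1, 1.3]
opening: 0.005
```

>>> move_arm([
  [[0,0,0,0.004,-0.014,0,0],[0,0,0,0.004,-0.014,0.02,0],[0,0,0,0,0,0.03,0],[0,0,0,-0.01,-0.01,0.02,0],[0,0,0,-0.02,-0.02,0,0]],
])

```text
clock: 5.7
tool_pos: [0.564, 0.053, 0.2611]
eef_rot: [0.987, 0.159, 0.01, -0.005]
contact_force: [0.1, -0.2, 0.1]
opening: 0.006
```

Run:
```python
from h import *
s=r.get_state();print(s['clock'],s['tool_pos'],rig(s['tool_pos']))
a=snap('side');b=snap('top')
for p,n in((a,'side'),(b,'top')):
  print(n)
  for A in (0,.2,.35,.5,.6,.7,.9):
    L=-np.pi/6+A; print(A,np.round(proj(p,wld((.08+.075*np.sin(L),-.07,.132+.075*np.cos(L))))))
I=np.hstack([cv2.resize(a['frame'][220:400,240:430],None,fx=2.2,fy=2.2),cv2.resize(b['frame'][170:350,170:350],None,fx=2.1,fy=2.2)])
cv2.imwrite('pics/a3.png',np.clip(I[:,:,::-1]*1.4,0,255).astype(np.uint8))
```

```text
5.7 [0.56398578 0.05298624 0.26110339] [ 0.01815513 -0.03495071  0.26110339]
side
0 [253. 291.]
0.2 [255. 289.]
0.35 [259. 288.]
0.5 [264. 287.]
0.6 [268. 286.]
0.7 [272. 286.]
0.9 [283. 284.]
top
0 [224. 214.]
0.2 [227. 204.]
0.35 [230. 197.]
0.5 [233. 190.]
0.6 [235. 185.]
0.7 [238. 181.]
0.9 [243. 172.]
```

View pics/a3.png

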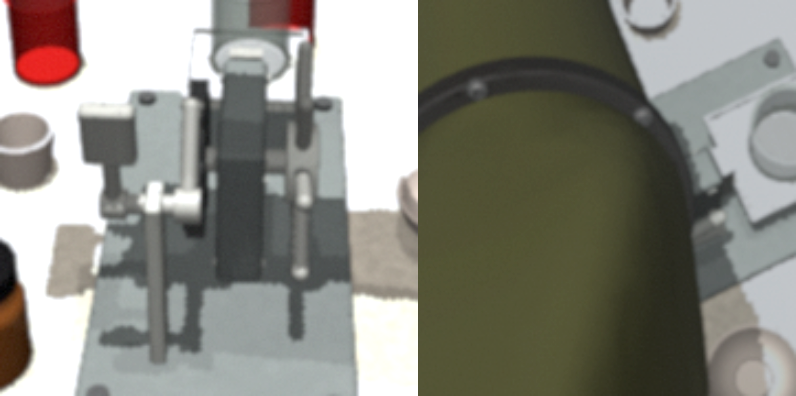

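The pawl is up at about 0.6 rad: the paddle top is at row 268.6 in the side view, and the arm is clear of the disc. Next is the spoke.

>>> move_arm([
  [[0,0,0,-0.016,-0.031,0,0],[0,0,0,-0.016,-0.031,0,0],[0,0,0,-0.016,-0.031,0,0],[0,0,0,0,0,0,0]],
])

```text
clock: 6.2
tool_pos: [0.5098, -0.0489, 0.2585]
eef_rot: [0.988, 0.156, 0.005, -0.004]
contact_force: [-0.9, -0.1, -0.4]
opening: 0.005
```

Run:
```python
from h import *
s=r.get_state();print(s['clock'],s['tool_pos'],rig(s['tool_pos']),s['eef_rot'],wld((-.056,.038,0)))
```

```text
6.2 [ 0.5098252  -0.04892425  0.25849786] [-0.06313263  0.04697253  0.25849786] [ 0.98779415  0.15563079  0.00490897 -0.00420485] [ 0.51628157 -0.03945346  0.        ]
```

>>> move_arm([
  [[0,0,0,0.007,0.008,-0.03,0],[0,0,0,0,0,-0.032,0],[0,0,0,0,0,-0.03,0],[0,0,0,0,0,0,0]],
])

```text
clock: 6.6
tool_pos: [0.5197, -0.0418, 0.1644]
eef_rot: [0.988, 0.154, 0.008, -0.005]
contact_force: [-0.3, -0.2, -0.4]
opening: 0.004
```

Run:
```python
from h import *
a=snap('side');b=snap('wrist')
s=r.get_state();print(s['clock'],s['tool_pos'],rig(s['tool_pos']),s['contact_force'])
I=np.hstack([cv2.resize(a['frame'][150:400,240:430],(400,526)),cv2.copyMakeBorder(cv2.resize(b['frame'],(400,300)),0,226,0,0,cv2.BORDER_CONSTANT)])
cv2.imwrite('pics/a4.png',np.clip(I[:,:,::-1]*1.4,0,255).astype(np.uint8))
```

```text
6.7 [ 0.52183234 -0.04210117  0.16744571] [-0.06017344  0.03348294  0.16744571] [-0.0836809   0.51963773  0.20322983]
```

View pics/a4.png

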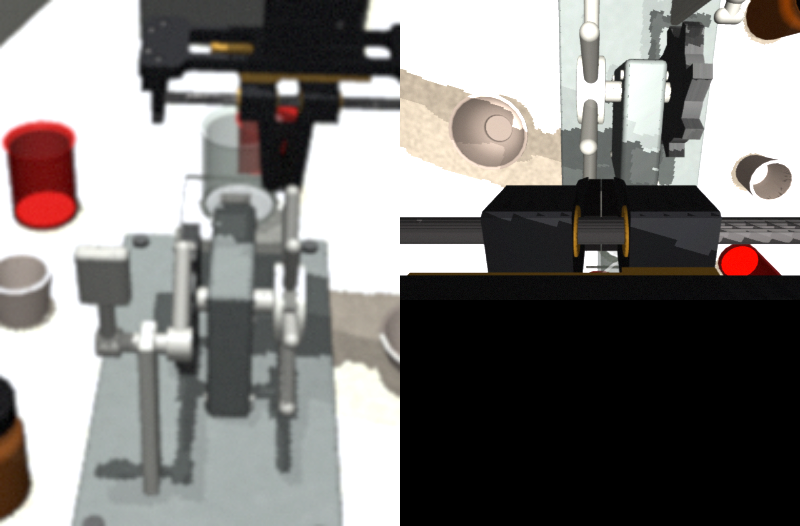

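>>> move_arm([
  [[0,0,0,-0.006,0.008,0,0],[0,0,0,-0.004,0.009,0,0],[0,0,0,-0.003,0.009,0,0],[0,0,0,-0.003,0.009,0,0],[0,0,0,-0.001,0.003,0,0]],
])

```text
clock: 7.2
tool_pos: [0.5069, -0.0029, 0.1731]
eef_rot: [0.988, 0.153, 0.016, -0.002]
contact_force: [-0.2, -2.8, 0.8]
opening: 0.002
```

Run:
```python
from h import *
s=r.get_state();print(s['clock'],s['tool_pos'],rig(s['tool_pos']),s['contact_force'],s['eef_rot'])
```

```text
7.2 [ 0.50685608 -0.0028853   0.17310932] [-0.01828114  0.03616771  0.17310932] [-0.22804794 -2.80095675  0.80488102] [ 0.98816907  0.15256459  0.01553885 -0.00211656]
```

>>> move_arm([
  [[0,0,0,-0.003,0.007,-0.003,0],[0,0,0,-0.003,0.006,-0.003,0],[0,0,0,0,0,0,0]],
])

```text
clock: 7.5
tool_pos: [0.5012, 0.012, 0.1674]
eef_rot: [0.988, 0.153, 0.017, -0.002]
contact_force: [0.1, -1.0, 0.5]
opening: 0.009
```

```bash
cat > w.py <<'E'
from h import *
import sys
s=r.get_state();print(s['clock'],s['tool_pos'],rig(s['tool_pos']),s['contact_force'],s['eef_rot'])
a=snap('side')
for A in (-.785,.6,.7,.785,.85,0):
    for j in(0,): L=-np.pi/8+A; print(A,np.round(proj(a,wld((.079*np.sin(L),.038,.1+.079*np.cos(L)))),1))
I=cv2.resize(a['frame'][190:370,280:430],(660,600*660//660),interpolation=cv2.INTER_CUBIC)
I=cv2.resize(a['frame'][200:350,320:420],(400,600),interpolation=cv2.INTER_CUBIC)
cv2.imwrite('pics/'+sys.argv[1],np.clip(I[:,:,::-1]*1.3,0,255).astype(np.uint8))
E
python3 w.py a5.png
```

```text
7.5 [0.50120706 0.01195112 0.16742684] [-0.00243715  0.03716729  0.16742684] [ 0.08426354 -1.04233271  0.50563974] [ 0.9880859   0.15295716  0.01692606 -0.00196695]
-0.785 [245.2 374.4]
0.6 [255.1 377. ]
0.7 [259.9 377. ]
0.785 [264.3 377.1]
0.85 [267.8 377.1]
0 [237.6 376.1]
```

View pics/a5.png

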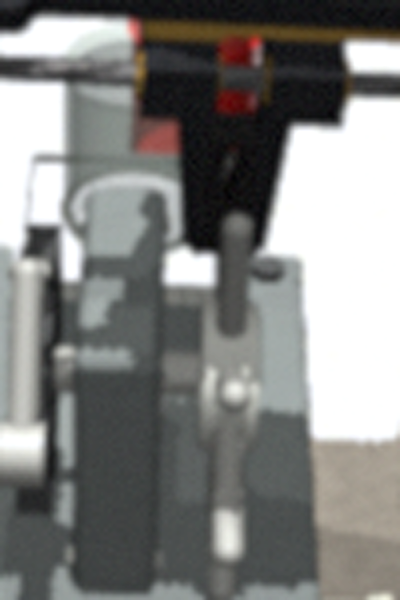

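The pushed spoke's end is now at row 253, which puts the wheel at about 0.58. The tool position implies 0.60, so the two agree. About 8 mm remain.

>>> move_arm([
  [[0,0,0,-0.001,0.004,0,0],[0,0,0,-0.001,0.003,0,0],[0,0,0,0,0,0,0]],
])

```text
clock: 7.85
tool_pos: [0.4991, 0.0184, 0.1666]
eef_rot: [0.988, 0.152, 0.016, -0.002]
contact_force: [0.6, -1.1, -0.3]
opening: 0.003
```

```bash
python3 w.py a6.png
```

```text
7.85 [0.49913451 0.01844364 0.1666299 ] [0.00437791 0.03722316 0.1666299 ] [ 0.60030432 -1.07761126 -0.32732236] [ 0.98820441  0.1522539   0.01636766 -0.00169958]
-0.785 [245.2 374.4]
0.6 [255.1 377. ]
0.7 [259.9 377. ]
0.785 [264.3 377.1]
0.85 [267.8 377.1]
0 [237.6 376.1]
```

View pics/a6.png

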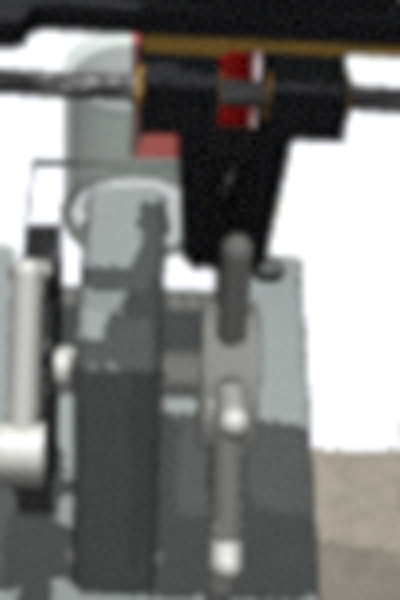

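The spoke end is at row 258–260, so about 0.70 (0.71 from the tool position). I'll nudge 2.5 mm further, then back off and rise.

>>> move_arm([
  [[0,0,0,-0.001,0.003,0,0],[0,0,0,0,0,0,0]],
])

```text
clock: 8.1
tool_pos: [0.4982, 0.0212, 0.1665]
eef_rot: [0.988, 0.152, 0.016, -0.002]
contact_force: [0.6, -0.3, 0.5]
opening: 0.005
```

>>> move_arm([
  [[0,0,0,0.002,-0.005,0.005,0],[0,0,0,0,0,0.03,0],[0,0,0,0,0,0.045,0],[0,0,0,0,0,0.03,0],[0,0,0,0,0,0,0]],
])

```text
clock: 8.6
tool_pos: [0.4979, 0.0177, 0.2807]
eef_rot: [0.988, 0.153, 0.014, -0.004]
contact_force: [0.5, 0.3, 0.9]
opening: 0.008
```

Run:
```python
from h import *
s=r.get_state();print(s['clock'],s['tool_pos'],rig(s['tool_pos']),s['eef_rot'],wld((.1,-.072,0)))
```

```text
8.6 [0.49791255 0.01774244 0.28066033] [0.00407024 0.038598   0.28066033] [ 0.98808601  0.15324223  0.01379163 -0.00355535] [0.5751222  0.14213339 0.        ]
```

>>> move_arm([
  [[0,0,0,0.018,0.034,0,0],[0,0,0,0.018,0.034,0,0],[0,0,0,0.018,0.034,0,0],[0,0,0,0.017,0.034,0,0],[0,0,0,0,0,0,0]],
])

```text
clock: 9.1
tool_pos: [0.568, 0.1577, 0.28]
eef_rot: [0.988, 0.151, 0.012, -0.005]
contact_force: [-1.3, 1.3, -0.6]
opening: 0.002
```

Run:
```python
from h import *
a=snap('side')
s=r.get_state();print(s['clock'],s['tool_pos'],rig(s['tool_pos']),s['eef_rot'],wld((.115,-.07,0)))
b=snap('wrist')
for p,n in((a,'side'),(b,'wrist')):
  for A in (.65,.7,.75,.785,.85):
    L=-np.pi/8+A; print(n,A,np.round(proj(p,wld((.079*np.sin(L),.038,.1+.079*np.cos(L)))),1))
I=np.hstack([cv2.resize(a['frame'][200:350,320:420],(400,600),interpolation=cv2.INTER_CUBIC),cv2.copyMakeBorder(cv2.resize(b['frame'],(400,300)),0,300,0,0,cv2.BORDER_CONSTANT)])
cv2.imwrite('pics/a7.png',np.clip(I[:,:,::-1]*1.3,0,255).astype(np.uint8))
```

```text
9.15 [0.56694624 0.15429434 0.27979572] [ 0.11403734 -0.06779425  0.27979572] [ 0.98861046  0.15007073  0.01086439 -0.00317816] [0.56876773 0.15586731 0.        ]
side 0.65 [257.4 377. ]
side 0.7 [259.9 377. ]
side 0.75 [262.4 377.1]
side 0.785 [264.3 377.1]
side 0.85 [267.8 377.1]
wrist 0.65 [381.4 159.1]
wrist 0.7 [375.5 159.1]
wrist 0.75 [369.4 159.2]
wrist 0.785 [365.1 159.4]
wrist 0.85 [357.2 159.8]
```

View pics/a7.png

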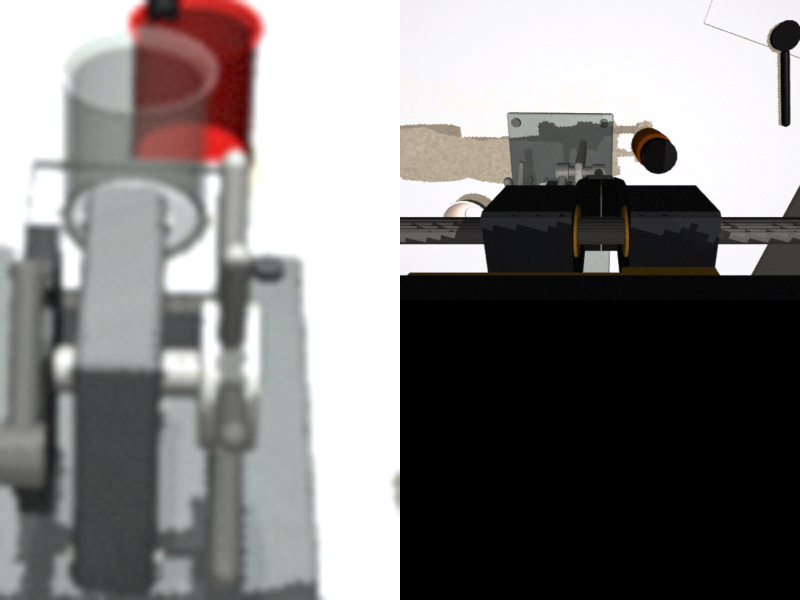

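The pushed spoke's end is at about row 263, and the next spoke's end is at row 238, where the pushed one started. The wheel is therefore at about 0.75, within one notch. Next I lower the pawl.

>>> move_arm([
  [[0,0,0,0.001,0.001,-0.03,0],[0,0,0,0,0,-0.03,0],[0,0,0,0,0,-0.028,0],[0,0,0,0,0,0,0]],
])

```text
clock: 9.6
tool_pos: [0.5653, 0.1445, 0.1897]
eef_rot: [0.989, 0.145, 0.009, -0.0]
contact_force: [-0.8, -0.4, 0.2]
opening: 0.006
```

>>> move_arm([
  [[0,0,0,0.002,-0.008,0,0],[0,0,0,0.002,-0.008,0,0],[0,0,0,0.002,-0.008,0,0],[0,0,0,0,0,0,0]],
])

```text
clock: 10.0
tool_pos: [0.5726, 0.1164, 0.1934]
eef_rot: [0.99, 0.143, 0.011, -0.0]
contact_force: [-1.0, 1.0, 0.3]
opening: 0.004
```

Run:
```python
from h import *
s=r.get_state();print(s['clock'],s['tool_pos'],rig(s['tool_pos']),s['contact_force'],wld((.0676,-.07,0)))
```

```text
10.0 [0.5726046  0.11639832 0.19342492] [ 0.07616637 -0.06197055  0.19342492] [-1.00556945  1.04876297  0.3065644 ] [0.58281161 0.11059558 0.        ]
```

>>> move_arm([
  [[0,0,0,0.005,-0.003,-0.001,0],[0,0,0,0.005,-0.003,-0.001,0],[0,0,0,0,0,0,0]],
])

```text
clock: 10.3
tool_pos: [0.5826, 0.1103, 0.1928]
eef_rot: [0.99, 0.143, 0.011, -0.001]
contact_force: [-2.7, 1.8, 1.8]
opening: 0.006
```

>>> move_arm([
  [[0,0,0,0.001,-0.003,0,0],[0,0,0,0,0,0,0]],
])

```text
clock: 10.5
tool_pos: [0.5825, 0.1105, 0.1927]
eef_rot: [0.989, 0.144, 0.01, -0.003]
contact_force: [-1.6, -0.5, 0.4]
opening: 0.008
```

Run:
```python
from h import *
s=r.get_state();print(s['clock'],s['tool_pos'],rig(s['tool_pos']),s['contact_force'],wld((.0676,-.07,0)))
```

```text
10.5 [0.58250611 0.11050839 0.19272685] [ 0.06760724 -0.06968238  0.19272685] [-1.60185381 -0.54449368  0.41250505] [0.58281161 0.11059558 0.        ]
```

>>> move_arm([
  [[0,0,0,0.002,-0.006,0,0]],
])

```text
clock: 10.6
tool_pos: [0.583, 0.1089, 0.1925]
eef_rot: [0.989, 0.146, 0.009, -0.006]
contact_force: [-6.6, 15.1, 2.7]
opening: 0.006
```

>>> move_arm([
  [[0,0,0,0.002,-0.007,0,0]],
])

```text
clock: 10.7
tool_pos: [0.583, 0.1088, 0.1925]
eef_rot: [0.989, 0.148, 0.008, -0.01]
contact_force: [-7.1, 16.3, 4.2]
opening: 0.005
```

Run:
```python
from h import *
a=snap('side');s=r.get_state();print(s['clock'],s['tool_pos'],rig(s['tool_pos']),s['contact_force'])
I=cv2.resize(a['frame'][230:380,260:420],(640,600),interpolation=cv2.INTER_CUBIC)
cv2.imwrite('pics/a8.png',np.clip(I[:,:,::-1]*1.3,0,255).astype(np.uint8))
```

```text
10.75 [0.58300325 0.10890554 0.19253236] [ 0.06592906 -0.0696823   0.19253236] [-6.60047539 13.39009471  3.0828505 ]
```

The paddle is hard against a stop at 16 N, with the tool at rig x = 66 mm. I expect 67 mm for a home pawl, and a pawl resting on a tooth would leave it near 76 mm. I'll retreat and check.

>>> move_arm([
  [[0,0,0,-0.003,0.01,0,0],[0,0,0,-0.005,0.015,0.01,0],[0,0,0,0,0,0.045,0],[0,0,0,0,0,0.045,0]],
])

```text
clock: 11.15
tool_pos: [0.5723, 0.1345, 0.2905]
eef_rot: [0.989, 0.149, 0.003, -0.009]
contact_force: [0.6, -0.0, -0.2]
opening: 0.003
```

>>> move_arm([
  [[0,0,0,-0.03,0.04,0,0],[0,0,0,-0.03,0.04,0,0],[0,0,0,-0.03,0.04,0,0],[0,0,0,-0.03,0.04,0,0],[0,0,0,-0.03,0.04,0,0]],
])

```text
clock: 11.65
tool_pos: [0.4316, 0.331, 0.3032]
eef_rot: [0.99, 0.138, 0.02, -0.007]
contact_force: [1.2, 0.3, 0.1]
opening: 0.003
```

>>> move_arm([
  [[0,0,0,-0.03,0.04,0,0],[0,0,0,-0.03,0.04,0,0],[0,0,0,-0.03,0.04,0,0],[0,0,0,0,0,0,0]],
])

```text
clock: 12.05
tool_pos: [0.336, 0.4593, 0.3072]
eef_rot: [0.989, 0.143, 0.023, -0.01]
contact_force: [0.1, 0.0, -0.9]
opening: 0.008
```

Run:
```python
from h import *
a=snap('side');b=snap('top');s=r.get_state();print(s['clock'],s['tool_pos'],s['contact_force'])
for A in (0,.1,.17,.3):
    L=-np.pi/6+A; m=wld((.08+.075*np.sin(L),-.07,.132+.075*np.cos(L))); print(A,np.round(proj(a,m),1),np.round(proj(b,m),1))
I=np.hstack([cv2.resize(a['frame'][190:390,235:475],(400,333),interpolation=cv2.INTER_CUBIC),cv2.resize(b['frame'][150:360,150:402],(400,333),interpolation=cv2.INTER_CUBIC)])
cv2.imwrite('pics/a9.png',np.clip(I[:,:,::-1]*1.5,0,255).astype(np.uint8))
```

```text
12.15 [0.34161232 0.45322069 0.3072293 ] [ 0.20281596 -1.30146327 -0.48448373]
0 [252.7 290.8] [224.4 213.6]
0.1 [253.6 290. ] [225.7 209.1]
0.17 [254.6 289.5] [226.8 205.8]
0.3 [257.3 288.6] [229.1 199.6]
```

View pics/a9.png

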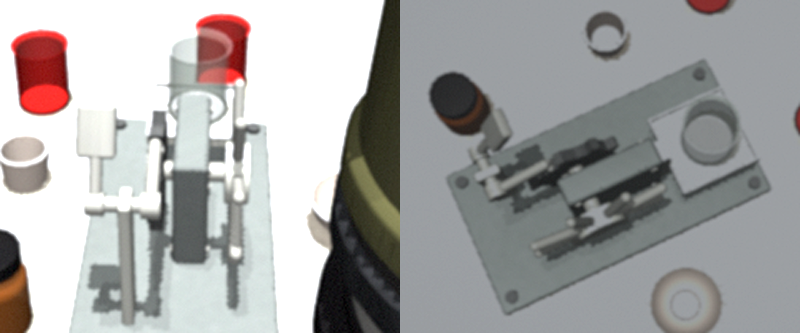

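Everything is standing. I'll compare the paddle and its surroundings numerically with the first pictures.

Run:
```python
from h import *
b=snap('top');a=snap('side')
for n,p,boxes in (('top',b,dict(paddle=(218,242,200,220),beaker=(205,250,325,365),jar=(195,233,168,206),bowl=(318,365,306,354),cruc=(155,186,265,293),spokes=(262,312,230,320),arm=(245,282,205,250))),('side',a,dict(paddle=(250,285,279,307),arm=(250,325,318,334),jar=(330,395,210,253),cruc=(272,305,233,266)))):
    o=cv2.imread(f'pics/{n}0.png',0); g=cv2.cvtColor(p['frame'],cv2.COLOR_RGB2GRAY)
    for k,(r0,r1,c0,c1) in boxes.items():
        m=cv2.matchTemplate(g[r0-10:r1+10,c0-10:c1+10],o[r0:r1,c0:c1],cv2.TM_CCOEFF_NORMED); l=cv2.minMaxLoc(m); print(n,k,round(l[1],3),'dcol,drow',l[3][0]-10,l[3][1]-10)
```

```text
top paddle 0.999 dcol,drow 0 0
top beaker 0.973 dcol,drow -1 2
top jar 0.999 dcol,drow 0 0
top bowl 0.997 dcol,drow 0 0
top cruc 0.999 dcol,drow 0 0
top spokes 0.978 dcol,drow 0 0
top arm 0.997 dcol,drow 0 0
side paddle 0.996 dcol,drow 0 0
side arm 0.982 dcol,drow 0 0
side jar 0.998 dcol,drow 0 0
side cruc 0.998 dcol,drow 0 0
```

The paddle is back at its starting pixel position, the neighbouring objects haven't moved, and the beaker shift fits a stage 16 mm lower. I'm handing in.

```bash
python3 -c "
from plant import r
print(r.finish_job(), r.get_state()['clock'])"
```

```text
the job is handed in; nothing more can be done
the job is handed in; nothing more can be done
```

The stage is down one notch, the pawl is back home, and the beaker is upright on its stage. I handed the job in just after 12 s on the robot's clock, against the 51 s limit; the hand-in gives no verdict.

**What I did:** With the gripper shut, I lifted the pawl by its thumb lever to about 0.6 rad and pushed the spoke to a wheel angle of about 0.75 rad. One notch is 0.785 rad, so that is inside the 0.18 rad allowed short. I then pushed the pawl down until it stopped hard, at a measured force of about 18 N, and moved the arm clear.

**Last checks:**
- **Pawl:** The lever and the pawl's arm are at their starting pixels in both camera views, and the tool stopped where a home pawl should stop it.
- **Wheel:** In the top view the spokes match their starting pattern, as they should exactly one notch on.
- **Beaker:** It shifted only about 2 pixels in the top view, which roughly fits the stage being about 16 mm lower.
- **Things around:** The jar, bowl and crucible have not moved, and the red beakers still stand.

**Disagreement:** My first estimate of the rig's position was about 4–5 mm off along the axle. I corrected it on the first close look, before touching anything.

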